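Hang the second dish carrier on the parking hook

TASK

Hang the steel dish carrier that stands on the bench on the parking hook, in front of the carrier that already hangs there. The hook only just takes two: as you bring the second in, gently slide the first back with it and lean it a little into the rubber buffer, lower the second behind the upturned tip until the hook bears its weight, and only then let go. Both hold inoculated dishes: keep them upright, do not knock, press hard on or lift off the first, do not press down hard on the hook, and leave the bottles and dishes around alone.

Things in the scene. Friction and masses are not known exactly. Their poses are not given: they have to be found in the camera images.
- stand: Parking hook, rigid and fixed, left or right of the middle, turned up to 0.3 rad: grey base plate 250 x 150 x 12 mm with a bent 10 mm steel rod: post at the far end, then a level arm, its top 180 mm above the bench, ending in an upturned tip. Origin on the bench under the plate's middle; x runs along the arm from tip to root (away from the robot), z up.
- hook_stop (a point): On top of the hook's arm, at the free front face of the black rubber buffer (31 mm across, round the arm) at the arm's root. The buffer gives by 1 mm for each 3 N, at most 7 mm, and springs back. Axes as the stand's: the arm's top line has y = 0, z = 0. Lies at x = 62, z = 180 mm in the stand's frame.
- hook_tip (a point): On top of the same arm, at the inner (root-side) face of the tip, which is 10 mm thick, stands 15 mm above the arm's top and has a round end. Same axes. It is 106.5 mm from hook_stop. Two carriers take 108 mm, so the second comes down behind the tip only while the first is held 1.5 mm or more into the buffer; then the buffer keeps both snug against the tip.
- hung_mid (a point): Centre of the carrier with red dishes that already hangs on the arm, loose, its back face 8 to 22 mm short of the rubber buffer; it slides along the arm. Same shape, size and axes as the carrier to hang. The point is 64 mm above its underside, 60 mm below the arm's top.
- hung: The same hanging carrier as a whole; origin in the middle of its underside. Its mass is 0.16 to 0.29 kg; it takes 0.4 to 1.2 N to slide it along the arm. Steel rubs on steel with a friction of 0.24 to 0.36, so two carriers pressed face to face also drag on each other when one is lowered.
- carrier_mid (a point): Centre of the carrier to hang (yellow dishes), 64 mm above its underside. It stands upright on the bench on the other side from the hook, turned up to 0.5 rad. 54 mm deep (x), 58 mm wide (y), 127.5 mm high (z up). Hold it across its two side walls: outer faces 58 mm apart in y, solid steel sheet from 58 to 113 mm above the underside.
- carrier: The same carrier to hang; origin in the middle of its underside, 0.16 to 0.29 kg. Dishes clamped inside reach 60 mm up; above them it is open right through along x up to the gabled roof (underside 124 mm up in the middle, 111 mm at the walls, 3 mm sheet): the arm passes there, along x, either end first. Hung with the roof ridge on the arm, its centre is 60 mm below the arm's top.
- bottle: Bystander: clear bottle with blue cap, 68 mm across, 140 mm high; origin under its middle.
- amber: Bystander: amber bottle with red cap, 58 mm across, 115 mm high; origin under its middle.
- jar: Bystander: white jar with red cap, 60 mm across, 85 mm high; origin under its middle.
- dishes: Bystander: stack of three dishes, 50 mm across, 41 mm high; origin under its middle.

How it is judged:
By the outcome, as a careful person would: the job done as asked, in the order asked, and still so for the second after the job is handed in, with the robot touching nothing.
It also fails if it takes over 69 s, if anything falls off the work surface, if the arm or the gripper's body presses on something with over 40 N, if the wrist force passes 120 N, or if a joint passes its speed limit or range.

ROBOT

A 7-joint arm with a two-finger parallel gripper is mounted at the origin on the work surface. World frame = base frame: x ahead of the robot, y to its left, z up, the work surface at z = 0. Lengths are in mm, angles in rad, forces in N, time in s.
With the tool pointing down it reaches from about 400 to 850 mm from the base axis. Payload 10.4 kg.
Tool frame: the origin (TCP) lies between the finger pads; the fingertips stand 25 mm ahead of it and the grasp point (between the pads) lies 6 mm ahead of it; z points along the fingers, y is the direction in which the jaws open and shut (so a half turn about z gives the same grasp; the last joint's range is limited). The gripper opens to 87 mm and grips with 3 to 60 N. Pads are 19 mm wide; open, the fingers measure 117 mm over their backs; the gripper's body (75 mm by 190 mm) begins 51 mm behind the grasp point.
Start: joints at [-1.321, 0.332, -0.065, 1.46, 0.022, 1.35, -0.088], TCP at [168.379, 601.912, 247.576] pointing down, gripper open.
Joint ranges: [-2.6, 2.6], [-0.5, 2.12], [-1.47, 1.34], [0.16, 2.42], [-1.27, 4.41], [0.06, 2.06], [-2.6, 2.6]. Speed limits (rad/s): [2.22, 2.22, 2.79, 2.79, 3.14, 3.14, 3.14].

INTERFACE

Orientations are given as a 3x3 rotation matrix whose columns are the frame's x, y, z axes.
In Python, from workcell import * gives the robot as it stands.
- The arm moves only by the shell command python3 -m jog 'ROWS' [FORCE]. ROWS is JSON, a list of rows, each a list of 3 entries, a list of its own where there are three numbers: the shift along the tool's x, y, z in units of 0.5 m (1.0 is 0.5 m), then the turn about the tool's z in units of 0.5 rad (1.0 is 0.5 rad), then the opening, from -1 (shut) to 1 (fully open). A call has 1 to 5 rows; each row is the pose to reach, as a shift and turn from the pose commanded when the call began, along the tool's axes at that moment; what a row does not reach only later rows make up. A row lasts 1/8 s, in which the tool goes at most 62.5 mm and 10.7 degrees, less where a joint would pass 70% of its speed; a pose out of reach is approached as far as the arm can. A call with a number of a shift or a turn outside -1 to 1 is refused whole. A call with a gripper value outside its range is refused whole. The fingers move at their own pace and stop on an object; FORCE is the grip in N (left out, the last holds). Time passes only in rows, so rows that repeat a pose let the fingers close. It gives the time, the measured TCP pose, the force and the opening at its end, in the units of the state.
- read_state(): the state, without advancing time (a new reading comes with each control period).
- get_image(name): name is "side" or "top"; returns the picture (384x512x3 uint8, blue, green, red); there is no depth.
- camera_info(name): a dict with "camera_matrix" (3x3 intrinsics, pixels), "rvec" (rotation vector, rad) and "tvec" (3), from world to camera coordinates, as OpenCV has them. Camera axes: x right, y down, z forward; pixel columns grow to the right and rows downward; lengths in mm; the calibration is good to about 2 mm. A picture is of the moment at which its call begins. camera_info takes no time and is no camera call.
- job_done(): hands the job in, once; it reports no verdict.
The state is a dict: "time": time; "joints": joint angles; "qd": joint speeds; "joint_torque": joint torques, N m; "tcp_pos": TCP position; "tcp_rot": TCP orientation; "wrist_force": force on the tool from outside, world axes, zero at the start; "wrist_torque": the same for the moment, N m; "opening": opening from 0.0 (shut) to 1.0 (fully open).
Only numpy, scipy, OpenCV 4.12 (cv2) and the standard library are available. Lean on these libraries where they do the work, as an engineer would, in place of code of your own. Each camera call takes 0.05 s, during which the arm holds its last target.

## Working session

There is one attempt and no reset: what is moved stays moved. The work goes in short steps, Python scripts to look and compute and a shell command to move; the robot and the scene stay as the last step left them, time stands still between calls to the robot, and variables do not carry over. Pictures are saved under pics/ and viewed, and the job is handed in when it is done.

```bash
ls; mkdir -p pics
python3 - <<'E'
from workcell import *
import cv2
s=read_state()
for k in s: print(k,s[k])
for n in("side","top"):
    im=get_image(n); cv2.imwrite(f"pics/{n}0.png",im)
    c=camera_info(n); print(n,c)
E
```

```text
pics
time 0.0
joints [-1.32060954  0.33288644 -0.06473545  1.46093665  0.02161282  1.34992132
 -0.08849634]
qd [-0.00023031  0.00080155 -0.00030298  0.0003092  -0.00044219 -0.00185059
 -0.00069535]
joint_torque [ 4.00391482e-04 -6.23246098e+01  2.47657788e-02 -3.89914405e+01
 -6.13833801e-02  3.95964843e-02  1.81023993e-04]
tcp_pos [168.2769879  601.54806782 246.74714543]
tcp_rot [[-9.63040244e-01  2.69357353e-01 -3.25172473e-04]
 [ 2.69357540e-01  9.63039201e-01 -1.41864626e-03]
 [-6.89689628e-05 -1.45380110e-03 -9.99998941e-01]]
wrist_force [-0.01593819 -0.5549805  -0.74599559]
wrist_torque [ 0.02359154 -0.00325641 -0.02777712]
opening 0.9973815050237369
side {'camera_matrix': array([[434.69308737,   0.        , 251.03765387],
       [  0.        , 434.69308737, 182.2020586 ],
       [  0.        ,   0.        ,   1.        ]]), 'rvec': array([ 2.09546491, -0.44632438,  0.268197  ]), 'tvec': array([-522.09030763,  209.61537428,  928.67598123])}
top {'camera_matrix': array([[377.37256912,   0.        , 252.71447746],
       [  0.        , 377.37256912, 190.27431008],
       [  0.        ,   0.        ,   1.        ]]), 'rvec': array([ 2.1649279 , -2.10744384,  0.1408572 ]), 'tvec': array([  -9.57005708,  588.92247573, 1061.3724132 ])}
```

Run:
```python
import cv2
for n in("side","top"):
    im=cv2.imread(f"pics/{n}0.png"); cv2.imwrite(f"pics/{n}0b.png",cv2.resize(im,(800,600),interpolation=cv2.INTER_CUBIC))
```

```text
(no output)
```

View pics/side0b.png

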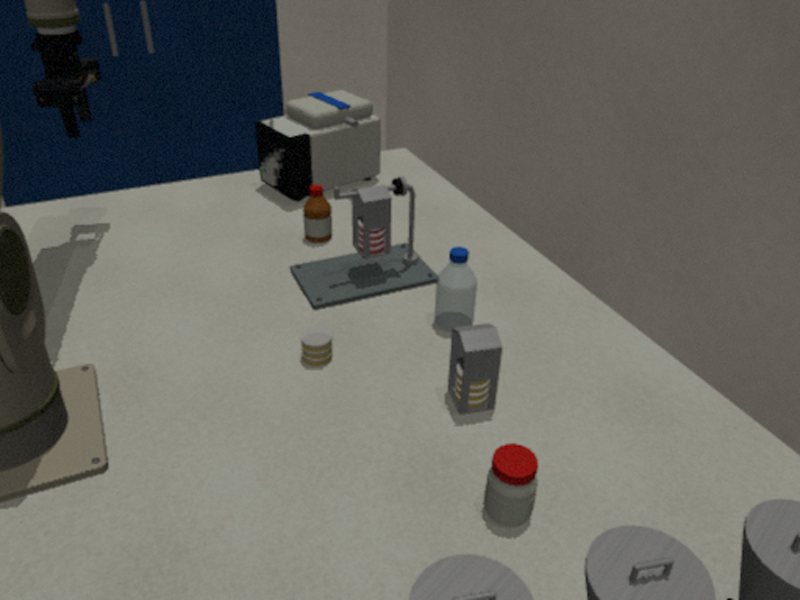

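View pics/top0b.png

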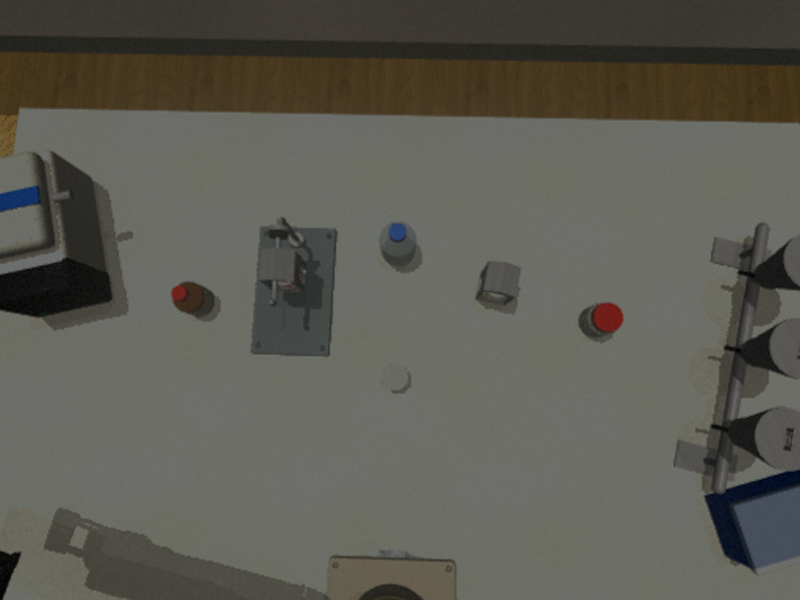

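```bash
cat > h.py <<'E'
import cv2,numpy as np
from workcell import *
def crop(im,x0,y0,w,h,k,fn):
    c=im[y0:y0+h,x0:x0+w]; c=cv2.resize(c,None,fx=k,fy=k,interpolation=cv2.INTER_CUBIC)
    c=np.clip(c.astype(float)*1.6,0,255).astype(np.uint8)
    for i in range(0,w,10):
        cv2.line(c,(i*k,0),(i*k,6),(0,255,255),1); cv2.putText(c,str(x0+i),(i*k,16),0,.35,(0,255,255),1)
    for j in range(0,h,10):
        cv2.line(c,(0,j*k),(6,j*k),(0,255,255),1); cv2.putText(c,str(y0+j),(8,j*k+4),0,.35,(0,255,255),1)
    cv2.imwrite(fn,c)
def proj(n,P):
    c=camera_info(n); return cv2.projectPoints(np.asarray(P,float).reshape(-1,1,3),c["rvec"],c["tvec"],c["camera_matrix"],None)[0].reshape(-1,2)
E
python3 - <<'E'
from h import *
t=cv2.imread("pics/top0.png"); s=cv2.imread("pics/side0.png")
crop(t,155,135,70,100,6,"pics/t_hook.png")
crop(t,295,160,50,50,12,"pics/t_car.png")
crop(s,180,105,105,95,7,"pics/s_hook.png")
crop(s,275,200,55,70,8,"pics/s_car.png")
E
```

```text
(no output)
```

View pics/t_hook.png

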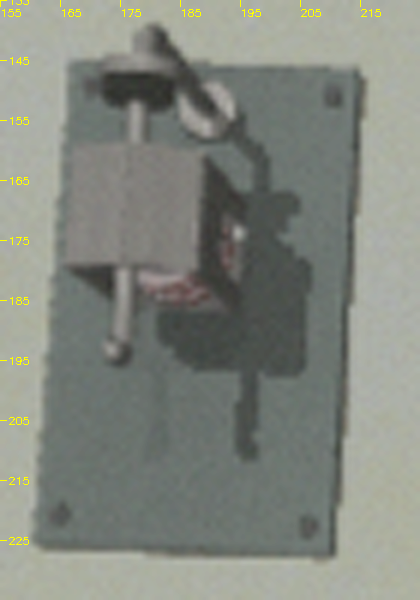

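View pics/t_car.png

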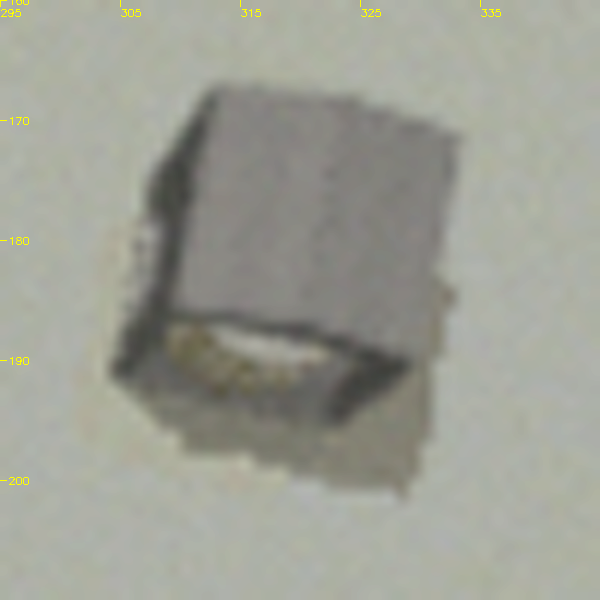

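View pics/s_hook.png

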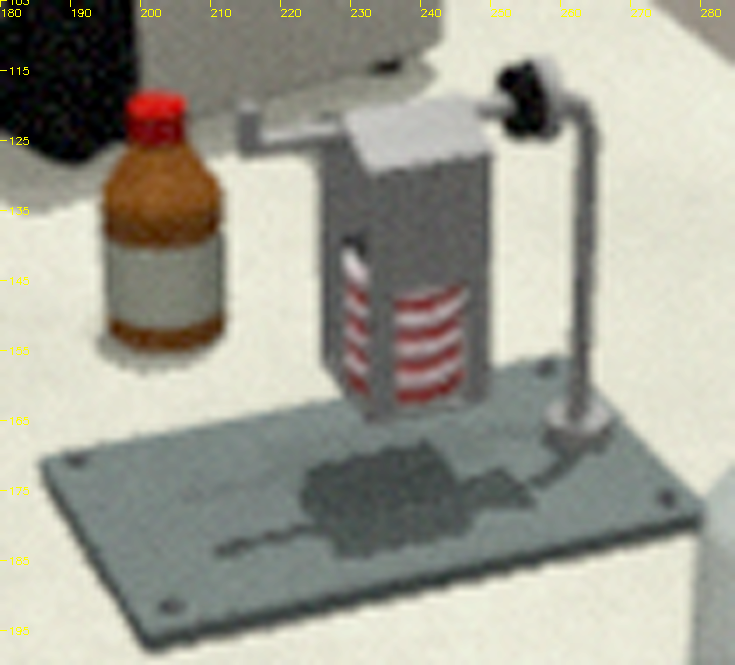

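View pics/s_car.png

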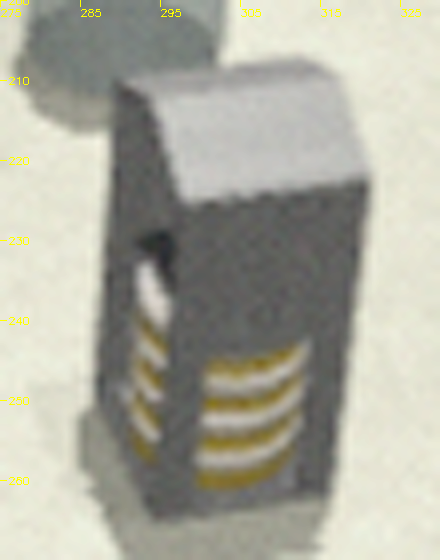

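```bash
cat > fit.py <<'E'
from h import *
from scipy.optimize import least_squares
def px(l,k,ox,oy): return (np.array(l,float)+.5)/k-.5+[ox,oy]
def place(P,x,y,a):
    P=np.array(P,float);c,s=np.cos(a),np.sin(a)
    return np.c_[x+c*P[:,0]-s*P[:,1],y+s*P[:,0]+c*P[:,1],P[:,2]]
A=lambda l,z:[(p[0],p[1],z) for p in l]
# plate
PT=[(125,75,12),(125,-75,12),(-125,75,12),(-125,-75,12)]
pt=px([(68,62),(359,68),(35,546),(334,556)],6,155,135)
ps=px([(565,357),(702,515),(40,463),(150,638)],7,180,105)
def solve(Pt,pt,Ps,ps,x0,name):
    f=lambda v,o=0:np.r_[(proj("top",place(Pt,*v))-pt),(proj("side",place(Ps,*v))-ps)]
    for lab,g in(("both",lambda v:f(v).ravel()),("top",lambda v:f(v)[:len(pt)].ravel()),("side",lambda v:f(v)[len(pt):].ravel())):
        r=least_squares(g,x0,x_scale=[10,10,.1]); print(name,lab,r.x.round(3),"rms",np.sqrt(np.mean(r.fun**2)).round(2))
        if lab=="both": R=r.x; print(f(R).round(1).tolist())
    return R
if __name__=="__main__":
    S=solve(PT,pt,PT,ps,[600,150,0],"stand")
    CT=[(27,29,114),(27,-29,114),(-27,29,114),(-27,-29,114),(-27,29,0),(-27,-29,0)]
    ct=px([(215,85),(462,133),(172,316),(410,362),(113,372),(335,425)],12,295,160)
    CS=[(-27,-29,114),(27,-29,114),(-27,-29,0),(27,-29,0),(-27,29,0)]
    cs=px([(185,203),(370,180),(155,520),(328,495),(95,400)],8,275,200)
    C=solve(CT,ct,CS,cs,[600,-150,0],"carrier")
    HT=[(27,29,170),(27,-29,170),(-27,29,170),(-27,-29,170)]
    ht=px([(78,143),(207,147),(65,265),(193,270)],6,155,135)
    HS=[(-27,-29,170),(27,-29,170),(-27,-29,56),(27,-29,56)]
    hs=px([(375,172),(490,152),(370,422),(488,402)],7,180,105)
    H=solve(HT,ht,HS,hs,[600,150,0],"hung")
    d=H[:2]-S[:2];c,s=np.cos(S[2]),np.sin(S[2]);print("hung in stand",c*d[0]+s*d[1],-s*d[0]+c*d[1])
    for n,fn in(("top","pics/top0.png"),("side","pics/side0.png")):
        P=place([(62,0,180),(-44.5,0,180),(-44.5,0,195),(-54.5,0,195),(-54.5,0,170),(0,0,12)],*S)
        print(n,"stop,tip,tiptop,..",proj(n,P).round(1).tolist())
        im=cv2.resize(cv2.imread(fn),None,fx=1,fy=1)
        k=6;big=cv2.resize(im,None,fx=k,fy=k,interpolation=cv2.INTER_CUBIC)
        big=np.clip(big*1.6,0,255).astype(np.uint8)
        def ln(P,col):
            q=(proj(n,P)+.5)*k-.5
            cv2.polylines(big,[q.round().astype(int)],False,col,1,cv2.LINE_AA)
        ln(place([(125,75,12),(125,-75,12),(-125,-75,12),(-125,75,12),(125,75,12)],*S),(0,255,0))
        ln(place([(62,0,180),(-44.5,0,180),(-44.5,0,195),(-54.5,0,195),(-54.5,0,170)],*S),(0,0,255))
        for o,z,col in((H,56,(255,0,255)),(C,0,(255,0,0))):
            for x in(-27,27): ln(place([(x,-29,z),(x,-29,z+114),(x,0,z+127.5),(x,29,z+114),(x,29,z),(x,-29,z)],*o),col)
            for y,zz in((-29,114),(29,114),(0,127.5)): ln(place([(-27,y,z+zz),(27,y,z+zz)],*o),col)
        for nm,o in(("h",H),("c",C)):
            q=proj(n,[[o[0],o[1],110 if nm=="h" else 60]])[0]*k; w,h=(380,300)if n=="top" or nm=='h' else(250,300)
            x0,y0=int(max(q[0]-w,0)),int(max(q[1]-h,0)); cv2.imwrite(f"pics/ov_{n}_{nm}.png",big[y0:y0+2*h,x0:x0+2*w])
E
python3 fit.py
```

```text
stand both [ 6.04633e+02  2.02789e+02 -7.00000e-03] rms 0.66
[[0.4, -0.7], [0.5, -0.2], [0.2, -0.0], [0.5, 0.1], [-0.8, -0.8], [1.2, -0.9], [-1.0, -0.8], [-0.8, -0.2]]
stand top [ 6.04032e+02  2.03959e+02 -4.00000e-03] rms 0.21
stand side [ 6.04426e+02  1.99666e+02 -1.20000e-02] rms 0.72
carrier both [ 6.17967e+02 -1.81489e+02 -1.86000e-01] rms 0.46
[[-0.0, -0.4], [0.1, -0.1], [-0.2, -0.8], [0.9, -0.2], [-0.2, 0.6], [0.1, 0.2], [-0.5, 0.2], [0.3, -0.4], [-0.4, 0.6], [0.5, 0.1], [-0.7, -0.9]]
carrier top [ 6.1757e+02 -1.8118e+02 -1.8700e-01] rms 0.4
carrier side [ 6.18297e+02 -1.81799e+02 -1.91000e-01] rms 0.49
hung both [ 6.21822e+02  2.03696e+02 -2.10000e-02] rms 0.47
[[-0.7, -0.1], [-0.3, 0.2], [-0.2, -0.3], [0.5, -0.1], [-1.1, 0.3], [0.7, 0.1], [-0.1, 0.8], [0.4, 0.2]]
hung top [ 6.21581e+02  2.03301e+02 -3.10000e-02] rms 0.32
hung side [6.21550e+02 2.05861e+02 2.30000e-02] rms 0.47
hung in stand 17.18219278765425 1.0310814112238225
top stop,tip,tiptop,.. [[177.7, 151.2], [175.1, 191.6], [173.8, 190.7], [173.5, 194.6], [175.7, 195.9], [188.2, 185.1]]
side stop,tip,tiptop,.. [[252.1, 118.2], [216.6, 124.1], [216.5, 119.1], [213.0, 119.6], [213.3, 128.1], [232.2, 173.6]]
```

View overlays.

View pics/ov_top_h.png

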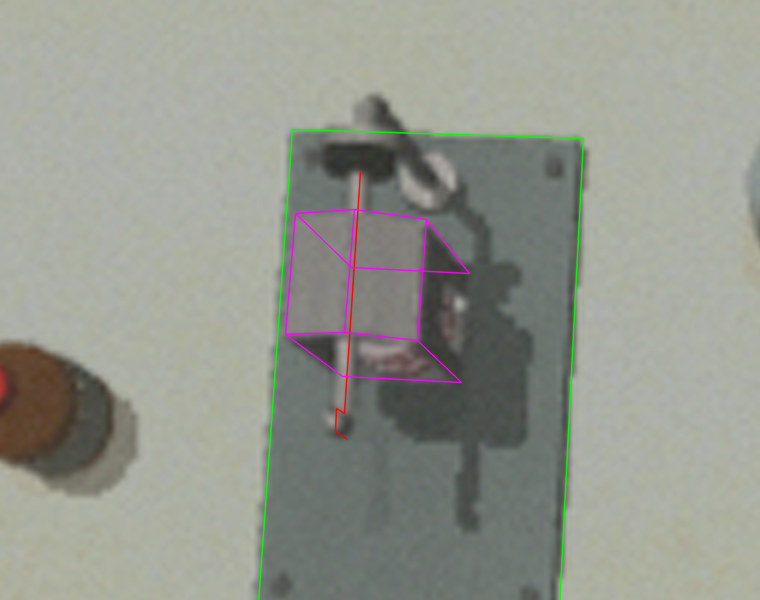

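View pics/ov_side_h.png

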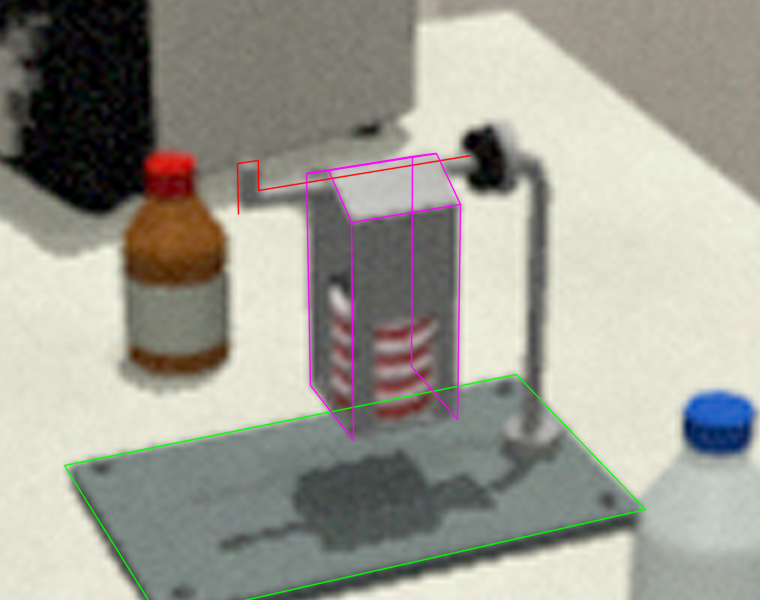

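View pics/ov_top_c.png

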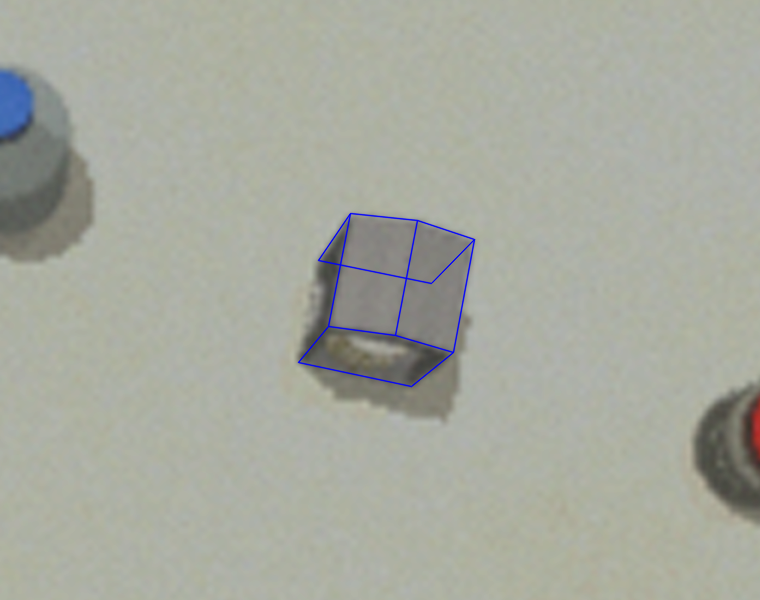

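View pics/ov_side_c.png

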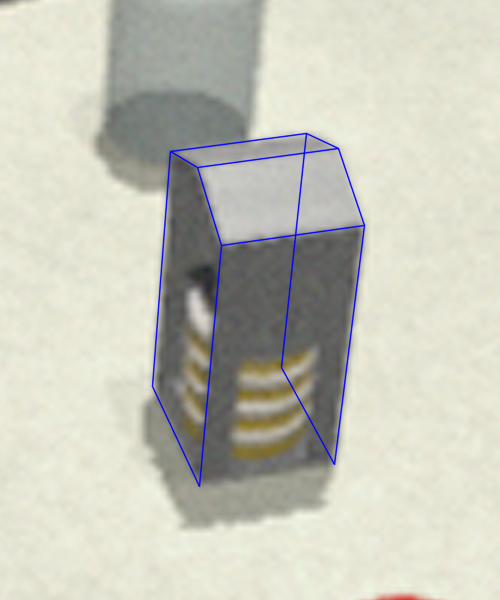

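```bash
cat > plan.py <<'E'
import sys,numpy as np
from workcell import *
s=read_state();R=np.array(s["tcp_rot"]);p=np.array(s["tcp_pos"])
x,y,z,a=map(float,sys.argv[1:5])
d=R.T@(np.array([x,y,z])-p)
ay=np.arctan2(-R[0,1],R[1,1])
print("t",s["time"],"pos",p.round(2),"a",ay.round(4),"tilt",R[2].round(4),"F",np.round(s["wrist_force"],2),"op",round(s["opening"],3),"j7",np.round(s["joints"],2)[-1])
print("units",(d/500).round(4),"turn",round(-(a-ay)/.5,4),"mm",d.round(2))
E
python3 plan.py 618 -181.5 200 -0.187; python3 plan.py 400 200 247 -0.187
```

```text
t 0.1 pos [168.29 601.6  246.85] a -0.2727 tilt [-1.0e-04 -1.2e-03 -1.0e+00] F [ 0.17 -0.51  0.02] op 1.002 j7 -0.09
units [-1.2881 -1.2659  0.0953] turn -0.1715 mm [-644.03 -632.96   47.65]
t 0.1 pos [168.29 601.6  246.85] a -0.2727 tilt [-1.0e-04 -1.2e-03 -1.0e+00] F [ 0.17 -0.51  0.02] op 1.002 j7 -0.09
units [-6.626e-01 -6.487e-01  5.000e-04] turn -0.1715 mm [-3.3132e+02 -3.2434e+02  2.6000e-01]
```

```bash
python3 -m jog '[[[-0.65,-0.64,0],-0.17,1],[[-0.65,-0.64,0],-0.17,1],[[-0.65,-0.64,0],-0.17,1],[[-0.65,-0.64,0],-0.17,1],[[-0.65,-0.64,0],-0.17,1]]' 15; python3 plan.py 618 -181.5 200 -0.187
```

```text
time: 0.72
tcp_pos: [324.4, 328.7, 247.4]
tcp_rot: [[-0.982, 0.187, -0.0], [0.187, 0.982, 0.0], [0.0, 0.0, -1.0]]
wrist_force: [0.8, 0.3, 2.5]
opening: 0.998
t 0.725 pos [324.41 328.69 247.38] a -0.1879 tilt [ 2.e-04  1.e-04 -1.e+00] F [0.8  0.35 2.5 ] op 0.998 j7 0.49
units [-0.7675 -0.8928  0.0946] turn -0.0018 mm [-383.73 -446.38   47.29]
```

```bash
python3 -m jog '[[[-0.76,-0.88,0],0,1],[[-0.76,-0.88,0],0,1],[[-0.76,-0.88,0],0,1],[[-0.76,-0.88,0],0,1],[[-0.76,-0.88,0],0,1]]'; python3 plan.py 618 -181.5 240 -0.187
```

```text
time: 1.35
tcp_pos: [480.8, 58.4, 247.5]
tcp_rot: [[-0.982, 0.186, 0.0], [0.186, 0.982, 0.0], [-0.0, 0.0, -1.0]]
wrist_force: [1.7, 0.6, 0.7]
opening: 1.0
t 1.35 pos [480.78  58.41 247.53] a -0.1875 tilt [-1.e-04  4.e-04 -1.e+00] F [1.7  0.56 0.66] op 1.0 j7 1.17
units [-0.3591 -0.4203  0.0149] turn -0.001 mm [-179.54 -210.13    7.46]
```

```bash
python3 -m jog '[[[-0.36,-0.42,0.02],0,1],[[-0.36,-0.42,0.02],0,1],[[-0.36,-0.42,0.02],0,1],[[-0.36,-0.42,0.02],0,1],[[-0.36,-0.42,0.02],0,1]]'; python3 plan.py 618 -181.5 180 -0.187
```

```text
time: 1.98
tcp_pos: [618.0, -183.3, 236.5]
tcp_rot: [[-0.982, 0.19, -0.002], [0.19, 0.982, -0.002], [0.001, -0.002, -1.0]]
wrist_force: [-0.2, 0.4, 0.2]
opening: 0.997
t 1.975 pos [ 618.04 -183.31  236.5 ] a -0.191 tilt [ 0.0012 -0.002  -1.    ] F [-0.23  0.43  0.18] op 0.997 j7 1.79
units [0.0006 0.0038 0.113 ] turn -0.008 mm [ 0.32  1.88 56.49]
```

```bash
python3 -m jog '[[[0,0,0],0,1],[[0,0,0],0,1]]'; python3 plan.py 618 -181.5 101 -0.187
python3 - <<'E'
from h import *
t=get_image("top");s=get_image("side")
cv2.imwrite("pics/top1.png",t);cv2.imwrite("pics/side1.png",s)
crop(t,270,130,100,75,8,"pics/t1.png");crop(s,255,130,90,120,5,"pics/s1.png")
E
```

```text
time: 2.22
tcp_pos: [617.7, -178.7, 237.1]
tcp_rot: [[-0.983, 0.186, -0.001], [0.186, 0.983, 0.001], [0.001, 0.001, -1.0]]
wrist_force: [-0.5, 0.5, -0.1]
opening: 1.003
t 2.225 pos [ 617.7  -178.75  237.15] a -0.1871 tilt [ 8.e-04  5.e-04 -1.e+00] F [-0.51  0.53 -0.13] op 1.003 j7 1.79
units [-0.0018 -0.0054  0.2723] turn -0.0003 mm [ -0.92  -2.72 136.15]
```

View pics/t1.png

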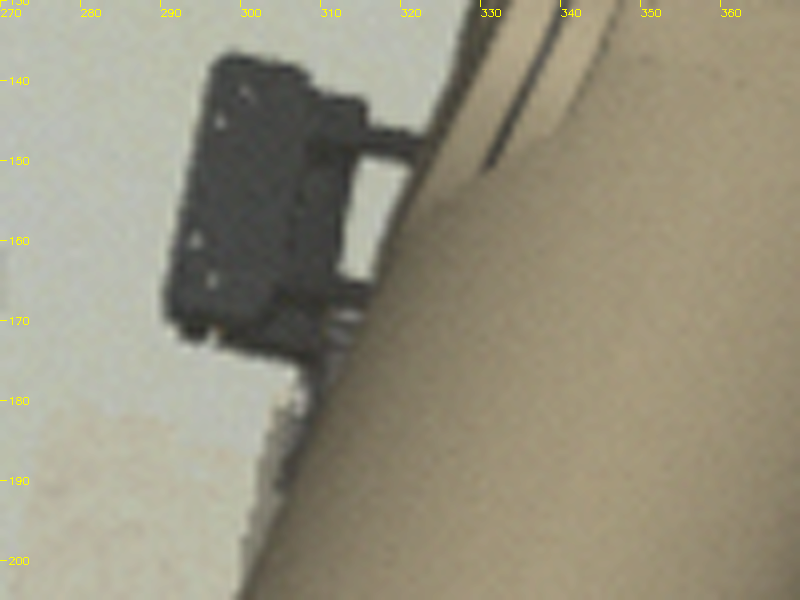

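View pics/s1.png

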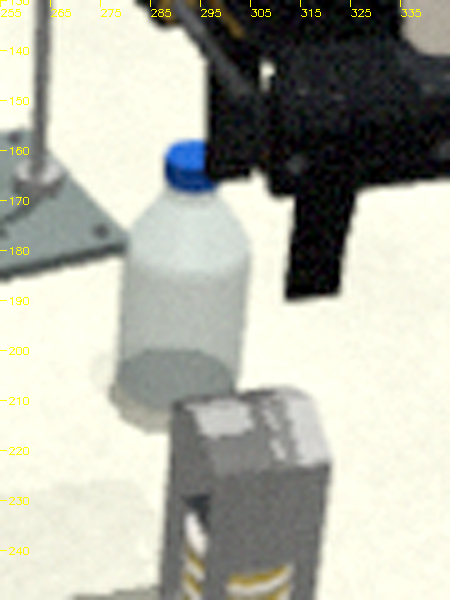

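```bash
python3 -m jog '[[[0,-0.004,0.1],0,1],[[0,-0.004,0.18],0,1],[[0,-0.004,0.18],0,1],[[0,-0.004,0.18],0,1]]'; python3 plan.py 618 -181.5 101 -0.187
```

```text
time: 2.82
tcp_pos: [618.3, -181.3, 149.5]
tcp_rot: [[-0.983, 0.186, 0.002], [0.186, 0.983, -0.0], [-0.002, 0.0, -1.0]]
wrist_force: [0.7, -0.8, 1.3]
opening: 1.0
t 2.825 pos [ 618.33 -181.29  149.54] a -0.1871 tilt [-2.2e-03  3.0e-04 -1.0e+00] F [ 0.69 -0.82  1.31] op 1.0 j7 1.82
units [ 0.0008 -0.0006  0.0971] turn -0.0001 mm [ 0.39 -0.28 48.54]
```

```bash
python3 -m jog '[[[0.001,0,0.05],0,1],[[0.001,0,0.097],0,1],[[0.001,0,0.097],0,1],[[0.001,0,0.097],0,1],[[0.001,0,0.097],0,1]]'; python3 plan.py 618 -181.5 101 -0.187
python3 - <<'E'
from h import *
s=get_image("side")
cv2.imwrite("pics/side2.png",s)
crop(s,255,170,90,100,6,"pics/s2.png")
E
```

```text
time: 3.45
tcp_pos: [617.9, -181.8, 100.7]
tcp_rot: [[-0.982, 0.187, 0.002], [0.187, 0.982, -0.0], [-0.002, 0.0, -1.0]]
wrist_force: [-0.3, 0.4, 0.1]
opening: 0.999
t 3.45 pos [ 617.87 -181.75  100.71] a -0.1878 tilt [-2.3e-03  2.0e-04 -1.0e+00] F [-0.31  0.42  0.07] op 0.999 j7 1.85
units [-0.0002  0.0005 -0.0006] turn -0.0015 mm [-0.08  0.27 -0.29]
```

View pics/s2.png

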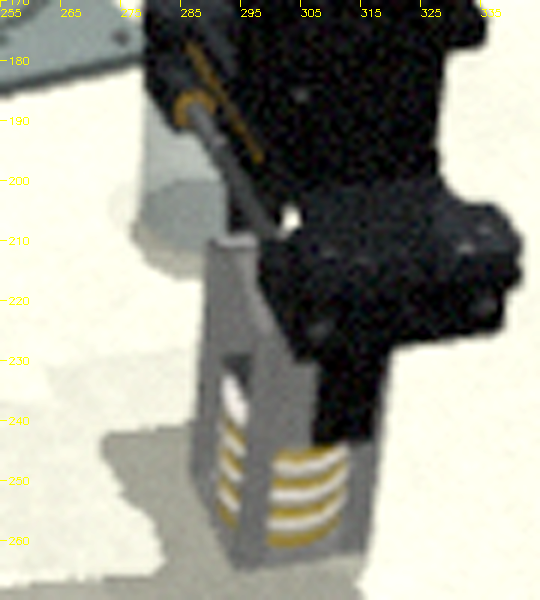

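Run:
```python
from h import *
from fit import place
s=read_state();p=s["tcp_pos"]
P=place([(-9.5,-58.5,p[2]-25),(9.5,-58.5,p[2]-25),(-9.5,-43.5,p[2]-25),(9.5,-43.5,p[2]-25)],p[0],p[1],-0.187)
print((((proj("side",P)-[255,170])+.5)*6-.5).round(0))
C=place([(-27,-29,0),(27,-29,0),(-27,-29,114),(27,-29,114),(-27,29,0)],618,-181.5,-.187)
print((((proj("side",C)-[255,170])+.5)*6-.5).round(0))
```

```text
[[322. 464.]
 [372. 456.]
 [307. 437.]
 [357. 429.]]
[[234. 574.]
 [369. 552.]
 [256. 333.]
 [399. 313.]
 [187. 474.]]
```

```bash
python3 -m jog '[[[0,0,0],0,-1],[[0,0,0],0,-1],[[0,0,0],0,-1],[[0,0,0],0,-1],[[0,0,0],0,-1]]' 25; python3 -m jog '[[[0,0,0],0,-1],[[0,0,0],0,-1]]' 25;python3 plan.py 618 -181.5 101 -0.187
```

```text
time: 4.12
tcp_pos: [617.0, -181.5, 99.0]
tcp_rot: [[-0.982, 0.187, -0.0], [0.187, 0.982, 0.0], [0.0, 0.0, -1.0]]
wrist_force: [-0.5, -0.2, 0.3]
opening: 0.661
time: 4.38
tcp_pos: [617.0, -181.4, 99.0]
tcp_rot: [[-0.982, 0.187, -0.0], [0.187, 0.982, 0.0], [0.0, 0.0, -1.0]]
wrist_force: [0.6, 0.2, 0.2]
opening: 0.664
t 4.375 pos [ 617.03 -181.44   98.97] a -0.1878 tilt [ 1.e-04  1.e-04 -1.e+00] F [0.63 0.22 0.21] op 0.664 j7 1.85
units [-0.0019  0.0002 -0.0041] turn -0.0016 mm [-0.97  0.12 -2.03]
```

```bash
python3 -m jog '[[[0,0,-0.02],0,-1],[[0,0,-0.06],0,-1],[[0,0,-0.12],0,-1],[[0,0,-0.18],0,-1],[[0,0,-0.2],0,-1]]' 25;python3 plan.py 484 -100 199 -0.01
python3 plan.py 484 203 199 -0.01
```

```text
time: 5.0
tcp_pos: [617.9, -182.1, 202.1]
tcp_rot: [[-0.982, 0.187, 0.004], [0.187, 0.982, -0.001], [-0.004, 0.0, -1.0]]
wrist_force: [0.2, -0.2, -2.3]
opening: 0.663
t 5.0 pos [ 617.93 -182.06  202.14] a -0.188 tilt [-4.e-03  2.e-04 -1.e+00] F [ 0.22 -0.19 -2.35] op 0.663 j7 1.8
units [0.2938 0.1112 0.0051] turn -0.356 mm [146.92  55.58   2.56]
t 5.0 pos [ 617.93 -182.06  202.14] a -0.188 tilt [-4.e-03  2.e-04 -1.e+00] F [ 0.22 -0.19 -2.35] op 0.663 j7 1.8
units [0.4071 0.7065 0.0048] turn -0.356 mm [203.55 353.24   2.4 ]
```

```bash
python3 -m jog '[[[0.05,0.02,0],-0.05,-1],[[0.12,0.06,0],-0.12,-1],[[0.2,0.12,0],-0.2,-1],[[0.27,0.19,0],-0.28,-1],[[0.31,0.27,0],-0.35,-1]]' 25;python3 plan.py 484 203 199 -0.01
```

```text
time: 5.62
tcp_pos: [488.4, -19.1, 199.0]
tcp_rot: [[-1.0, 0.012, -0.0], [0.012, 1.0, 0.001], [0.0, 0.001, -1.0]]
wrist_force: [0.8, -0.1, -1.8]
opening: 0.664
t 5.625 pos [488.35 -19.05 199.  ] a -0.0122 tilt [ 2.e-04  9.e-04 -1.e+00] F [ 0.77 -0.07 -1.85] op 0.664 j7 1.54
units [1.41e-02 4.44e-01 4.00e-04] turn -0.0044 mm [7.0600e+00 2.2198e+02 2.0000e-01]
```

```bash
python3 -m jog '[[[0,0.08,0],0,-1],[[0,0.18,0],0,-1],[[0,0.28,0],0,-1],[[0.005,0.37,0],0,-1],[[0.01,0.42,0],0,-1]]' 25; python3 -m jog '[[[0,0.015,0],0,-1],[[0,0.02,0],0,-1],[[0,0.02,0],0,-1]]';python3 plan.py 484 203 199 -0.01
python3 - <<'E'
from h import *
t=get_image("top");s=get_image("side")
cv2.imwrite("pics/top3.png",t);cv2.imwrite("pics/side3.png",s)
crop(t,140,130,110,90,7,"pics/t3.png");crop(s,160,85,125,100,6,"pics/s3.png")
E
```

```text
time: 6.25
tcp_pos: [486.9, 192.6, 198.8]
tcp_rot: [[-1.0, 0.01, -0.001], [0.01, 1.0, 0.0], [0.001, 0.0, -1.0]]
wrist_force: [-0.1, -0.3, -1.3]
opening: 0.664
time: 6.62
tcp_pos: [488.1, 198.9, 199.1]
tcp_rot: [[-1.0, 0.014, 0.0], [0.014, 1.0, -0.0], [-0.0, -0.0, -1.0]]
wrist_force: [0.8, -1.2, -2.7]
opening: 0.669
t 6.625 pos [488.06 198.87 199.06] a -0.0145 tilt [-0.e+00 -2.e-04 -1.e+00] F [ 0.81 -1.16 -2.69] op 0.669 j7 1.14
units [0.0082 0.0081 0.0001] turn -0.009 mm [4.12 4.07 0.06]
```

View pics/t3.png

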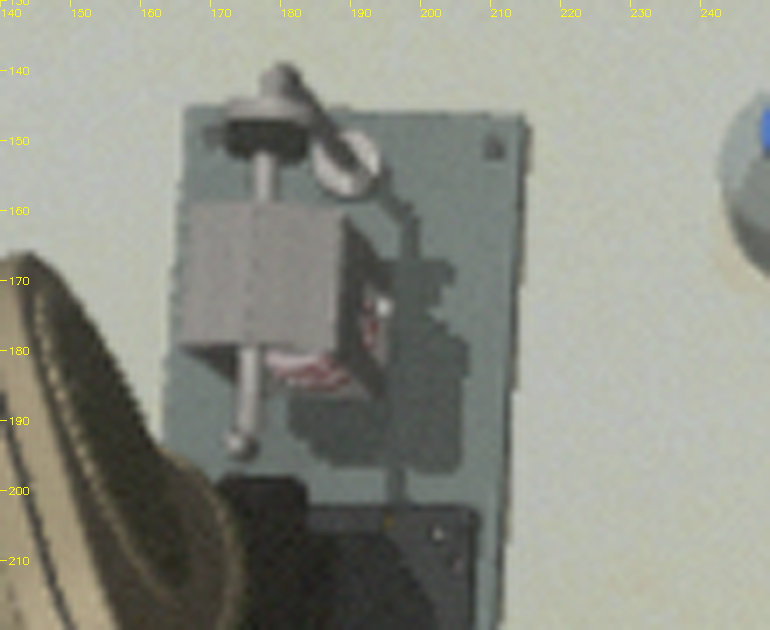

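View pics/s3.png

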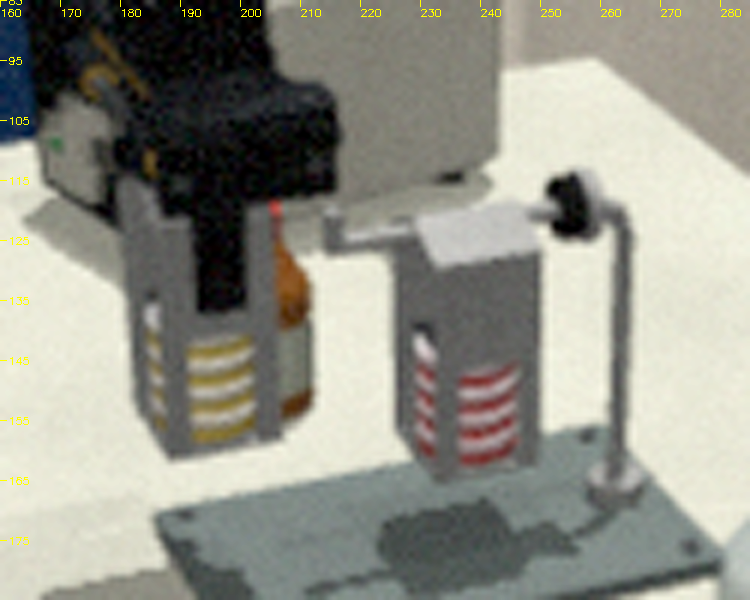

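Run:
```python
from h import *
t=cv2.imread("pics/top3.png");t0=cv2.imread("pics/top0.png")
g=(cv2.cvtColor(t,6).astype(int)+cv2.cvtColor(t0,6))//2
print("cols",list(range(168,186)))
for v in list(range(152,159))+list(range(180,197)): print(v,g[v,168:186].tolist())
from fit import place
for S in([604.03,203.96,-.004],[604.6,203.3,-.01],[604.6,203.3,-.03]):
  for x in(57,-35,-40):
    print(S,x,"arm edges L,R",proj("top",place([(x,4.5,175),(x,-4.5,175),(x,0,180)],*S)).round(2).tolist())
  print("tip centre z190",proj("top",place([(-49.5,0,190),(-49.5,5,190),(-49.5,-5,190)],*S)).round(2).tolist())
```

```text
cols [168, 169, 170, 171, 172, 173, 174, 175, 176, 177, 178, 179, 180, 181, 182, 183, 184, 185]
152 [75, 75, 76, 77, 68, 51, 48, 42, 68, 92, 72, 50, 37, 36, 37, 46, 70, 99]
153 [75, 76, 76, 75, 74, 75, 73, 67, 80, 100, 85, 56, 48, 52, 55, 71, 73, 100]
154 [74, 76, 74, 74, 73, 74, 74, 72, 82, 103, 86, 62, 71, 74, 74, 73, 67, 97]
155 [75, 73, 74, 74, 73, 74, 73, 66, 82, 101, 84, 61, 69, 74, 73, 74, 73, 81]
156 [75, 75, 74, 74, 75, 74, 74, 66, 82, 99, 82, 61, 69, 73, 74, 72, 73, 64]
157 [74, 73, 75, 75, 74, 74, 75, 71, 82, 100, 81, 63, 71, 74, 72, 73, 71, 72]
158 [76, 77, 77, 75, 76, 76, 78, 76, 83, 93, 82, 67, 72, 76, 76, 73, 74, 68]
180 [43, 39, 38, 39, 39, 43, 79, 102, 85, 63, 83, 87, 79, 75, 75, 76, 83, 82]
181 [58, 48, 40, 39, 39, 38, 76, 105, 84, 66, 90, 98, 99, 100, 98, 97, 94, 81]
182 [75, 63, 49, 42, 40, 36, 76, 102, 85, 59, 69, 79, 86, 86, 79, 71, 60, 65]
183 [76, 73, 69, 54, 42, 42, 76, 102, 83, 56, 54, 70, 65, 66, 59, 61, 61, 55]
184 [75, 74, 73, 68, 59, 48, 76, 98, 81, 55, 58, 60, 56, 77, 68, 73, 68, 59]
185 [74, 72, 74, 72, 73, 63, 79, 97, 81, 55, 59, 59, 61, 58, 53, 56, 5
[... 1219 characters left out ...]
04.6, 203.3, -0.01] 57 arm edges L,R [[176.19, 153.52], [179.6, 153.64], [177.49, 153.11]]
[604.6, 203.3, -0.01] -35 arm edges L,R [[173.77, 188.15], [177.23, 188.27], [175.08, 187.91]]
[604.6, 203.3, -0.01] -40 arm edges L,R [[173.64, 190.06], [177.1, 190.18], [174.95, 189.83]]
tip centre z190 [[173.83, 192.94], [171.87, 192.87], [175.79, 193.01]]
[604.6, 203.3, -0.03] 57 arm edges L,R [[176.62, 153.51], [180.03, 153.69], [177.92, 153.13]]
[604.6, 203.3, -0.03] -35 arm edges L,R [[173.5, 188.11], [176.96, 188.3], [174.81, 187.9]]
[604.6, 203.3, -0.03] -40 arm edges L,R [[173.33, 190.01], [176.79, 190.2], [174.64, 189.82]]
tip centre z190 [[173.44, 192.92], [171.49, 192.81], [175.4, 193.03]]
```

Run:
```python
from h import *
from fit import *
hc=px([(170,460),(280,437),(139,405)],6,160,85)
P=place([(-27,-29,100),(27,-29,100),(-27,29,100)],489,198.9,-.0145)
q=proj("side",P);print(q.round(1).tolist(),hc.round(1).tolist(),(hc-q).round(2).tolist())
# stand points predicted
S=[604,204.4,-.003]
Q=place([(-125,-75,12),(-125,75,12),(125,-75,12),(125,75,12),(-54.5,0,195),(-44.5,0,195),(-44.5,0,180)],*S)
q=proj("side",Q);print(q.round(1).tolist()); print(ps.round(1).tolist())
J=(proj("side",[[600,204,150],[601,204,150],[600,205,150],[600,204,151]]));print((J[1:]-J[0]).round(3))
```

```text
[[187.5, 162.0], [206.5, 158.3], [181.5, 152.5]] [[187.9, 161.2], [206.2, 157.4], [182.8, 152.1]] [[0.45, -0.7], [-0.26, -0.88], [1.27, -0.43]]
[[200.0, 195.4], [183.9, 169.8], [280.6, 176.9], [259.0, 154.5], [212.6, 119.5], [216.1, 118.9], [216.2, 124.0]]
[[260.3, 155.6], [279.9, 178.1], [185.3, 170.7], [201.0, 195.7]]
[[ 0.33  -0.059]
 [-0.135 -0.142]
 [-0.004 -0.324]]
```

```bash
python3 plan.py 487 204 184 -0.005; python3 -m jog '[[[0,0.005,0.015],-0.019,-1],[[0.002,0.01,0.03],-0.019,-1],[[0.002,0.01,0.03],-0.019,-1],[[0.002,0.01,0.03],-0.019,-1]]' 25;python3 plan.py 487 204 184 -0.005
```

```text
t 6.725 pos [488.02 198.97 199.13] a -0.0144 tilt [-1.e-04 -0.e+00 -1.e+00] F [ 0.17  0.58 -1.64] op 0.663 j7 1.14
units [0.0022 0.01   0.0303] turn -0.0188 mm [ 1.1   5.02 15.13]
time: 7.22
tcp_pos: [486.8, 205.1, 184.0]
tcp_rot: [[-1.0, 0.003, -0.0], [0.003, 1.0, -0.0], [0.0, -0.0, -1.0]]
wrist_force: [0.4, -0.5, -2.2]
opening: 0.665
t 7.225 pos [486.84 205.12 184.01] a -0.0033 tilt [ 1.e-04 -1.e-04 -1.e+00] F [ 0.39 -0.46 -2.16] op 0.665 j7 1.14
units [-0.0003 -0.0022  0.    ] turn 0.0034 mm [-0.16 -1.12  0.01]
```

```bash
python3 -m jog '[[[-0.02,-0.002,0],0,-1],[[-0.05,-0.002,0],0,-1],[[-0.08,-0.002,0],0,-1],[[-0.11,-0.002,0],0,-1],[[-0.11,-0.002,0.006],0,-1]]' 25;python3 -m jog '[[[0,0,0],0,-1],[[0,0,0],0,-1]]';python3 plan.py 547 204 180 -0.005
python3 - <<'E'
from h import *
t=get_image("top");s=get_image("side")
cv2.imwrite("pics/top4.png",t);cv2.imwrite("pics/side4.png",s)
crop(s,175,85,105,95,7,"pics/s4.png")
E
```

```text
time: 7.85
tcp_pos: [543.2, 203.6, 180.8]
tcp_rot: [[-1.0, 0.004, 0.001], [0.004, 1.0, -0.001], [-0.001, -0.001, -1.0]]
wrist_force: [0.4, -0.8, -2.6]
opening: 0.667
time: 8.1
tcp_pos: [541.4, 204.1, 181.0]
tcp_rot: [[-1.0, 0.003, -0.0], [0.003, 1.0, 0.0], [0.0, 0.0, -1.0]]
wrist_force: [-0.1, -0.5, -2.7]
opening: 0.664
t 8.1 pos [541.43 204.1  181.  ] a -0.0029 tilt [ 4.e-04  2.e-04 -1.e+00] F [-0.05 -0.52 -2.72] op 0.664 j7 1.23
units [-0.0111 -0.0002  0.002 ] turn 0.0042 mm [-5.57 -0.08  1.  ]
```

View pics/s4.png

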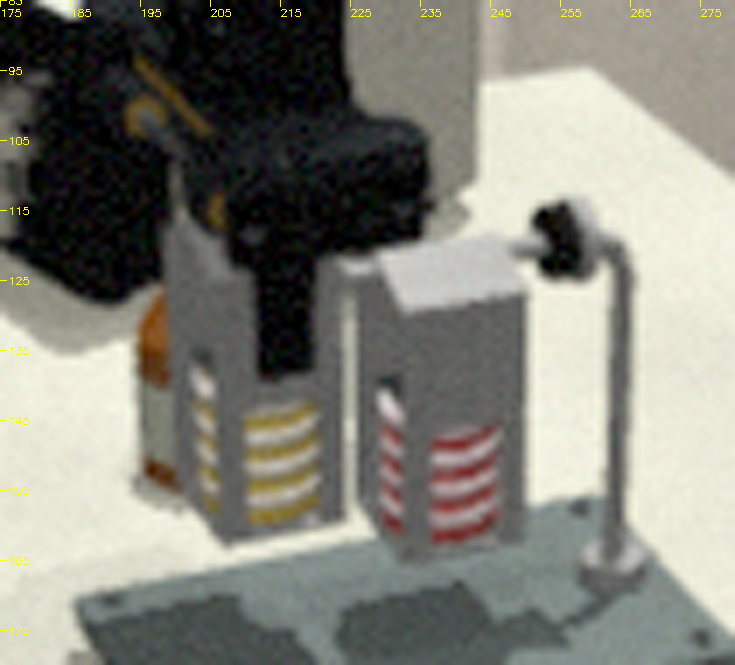

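```bash
python3 -m jog '[[[-0.012,0,0],0,-1],[[-0.024,0,0],0,-1],[[-0.034,0,0.002],0,-1],[[-0.04,0,0.002],0,-1],[[-0.042,0,0.002],0,-1]]' 25;python3 plan.py 567 204 180 -0.005
python3 -m jog '[[[-0.003,0,0],0,-1],[[-0.006,0,0],0,-1],[[-0.009,0,0],0,-1],[[-0.012,0,0],0,-1],[[-0.012,0,0],0,-1]]' ;python3 plan.py 587 204 180 -0.005
```

```text
time: 8.82
tcp_pos: [563.0, 203.8, 179.9]
tcp_rot: [[-1.0, 0.003, -0.0], [0.003, 1.0, -0.0], [0.0, -0.0, -1.0]]
wrist_force: [0.2, -0.5, -1.5]
opening: 0.661
t 8.825 pos [562.98 203.79 179.91] a -0.0035 tilt [ 2.e-04 -1.e-04 -1.e+00] F [ 0.23 -0.54 -1.47] op 0.661 j7 1.25
units [-0.008   0.0005 -0.0002] turn 0.003 mm [-4.02  0.23 -0.09]
time: 9.45
tcp_pos: [568.9, 203.9, 180.0]
tcp_rot: [[-1.0, 0.003, 0.0], [0.003, 1.0, 0.0], [-0.0, 0.0, -1.0]]
wrist_force: [0.2, 0.5, -2.0]
opening: 0.665
t 9.45 pos [568.91 203.88 180.04] a -0.0033 tilt [-1.e-04  1.e-04 -1.e+00] F [ 0.16  0.5  -1.98] op 0.665 j7 1.26
units [-0.0362  0.0004  0.0001] turn 0.0034 mm [-18.09   0.18   0.04]
```

```bash
for i in 1; do python3 -m jog '[[[-0.003,0,0],0,-1],[[-0.006,0,0],0,-1],[[-0.009,0,0],0,-1],[[-0.011,0,0],0,-1],[[-0.012,0,0],0,-1]]' ; done
python3 - <<'E'
from h import *
s=get_image("side")
cv2.imwrite("pics/side5.png",s)
crop(s,175,85,105,95,7,"pics/s5.png")
E
```

```text
time: 10.07
tcp_pos: [574.9, 203.8, 180.0]
tcp_rot: [[-1.0, 0.003, -0.0], [0.003, 1.0, 0.0], [0.0, 0.0, -1.0]]
wrist_force: [-0.8, -0.1, -2.0]
opening: 0.662
```

View pics/s5.png

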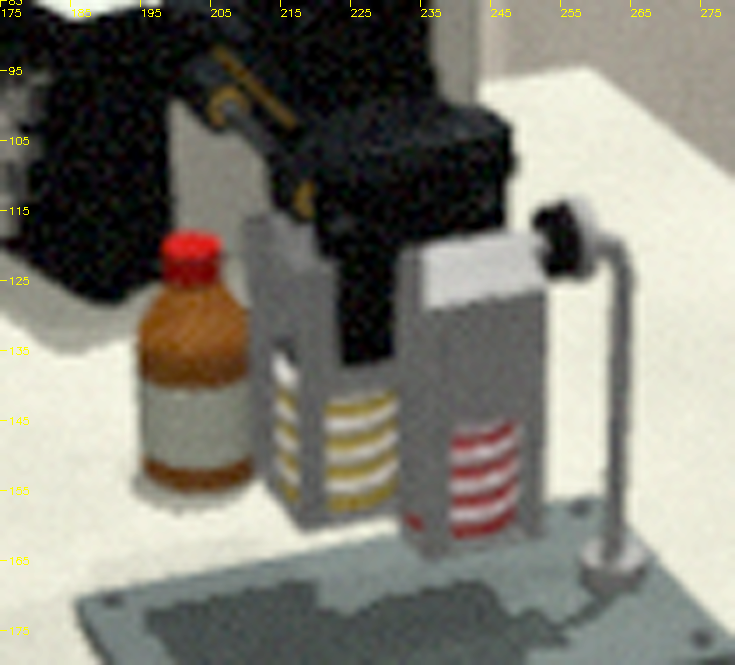

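```bash
python3 -m jog '[[[-0.003,0,0],0,-1],[[-0.006,0,0],0,-1],[[-0.008,0,0],0,-1],[[-0.01,0,0],0,-1],[[-0.01,0,0],0,-1]]' ; python3 -m jog '[[[-0.001,0,0],0,-1],[[-0.002,0,0],0,-1],[[-0.003,0,0],0,-1],[[-0.004,0,0],0,-1],[[-0.004,0,0],0,-1]]'
```

```text
time: 10.75
tcp_pos: [580.0, 203.9, 180.1]
tcp_rot: [[-1.0, 0.003, 0.0], [0.003, 1.0, 0.0], [-0.0, 0.0, -1.0]]
wrist_force: [-1.7, -0.2, -2.4]
opening: 0.668
time: 11.38
tcp_pos: [581.9, 203.8, 180.1]
tcp_rot: [[-1.0, 0.003, 0.0], [0.003, 1.0, 0.0], [-0.0, 0.0, -1.0]]
wrist_force: [-0.5, -0.4, -1.1]
opening: 0.67
```

```bash
python3 -m jog '[[[-0.001,0,0],0,-1],[[-0.002,0,0],0,-1],[[-0.003,0,0],0,-1],[[-0.003,0,0],0,-1],[[-0.003,0,0],0,-1]]' ; python3 plan.py 587 204 180 -0.005
```

```text
time: 12.0
tcp_pos: [583.4, 203.8, 180.1]
tcp_rot: [[-1.0, 0.003, 0.0], [0.003, 1.0, 0.0], [-0.0, 0.0, -1.0]]
wrist_force: [0.2, -0.2, -1.8]
opening: 0.666
t 12.0 pos [583.39 203.83 180.08] a -0.0033 tilt [-2.e-04  1.e-04 -1.e+00] F [ 0.19 -0.17 -1.77] op 0.666 j7 1.28
units [-0.0072  0.0004  0.0002] turn 0.0034 mm [-3.61  0.18  0.08]
```

```bash
python3 -m jog '[[[-0.001,0,0],0,-1],[[-0.002,0,0],0,-1],[[-0.002,0,0],0,-1],[[-0.002,0,0],0,-1]]' ; python3 -m jog '[[[-0.001,0,0],0,-1],[[-0.002,0,0],0,-1],[[-0.002,0,0],0,-1],[[-0.002,0,0],0,-1]]'
python3 - <<'E'
from h import *
s=get_image("side")
cv2.imwrite("pics/side6.png",s)
crop(s,175,85,105,95,7,"pics/s6.png")
t=get_image("top");crop(t,140,130,90,80,8,"pics/t6.png")
E
```

```text
time: 12.5
tcp_pos: [584.4, 203.8, 180.1]
tcp_rot: [[-1.0, 0.003, 0.0], [0.003, 1.0, 0.0], [-0.0, 0.0, -1.0]]
wrist_force: [-0.6, -0.2, -1.7]
opening: 0.663
time: 13.0
tcp_pos: [585.3, 203.8, 180.0]
tcp_rot: [[-1.0, 0.003, -0.0], [0.003, 1.0, 0.0], [0.0, 0.0, -1.0]]
wrist_force: [-0.8, 0.0, -2.6]
opening: 0.662
```

View pics/s6.png

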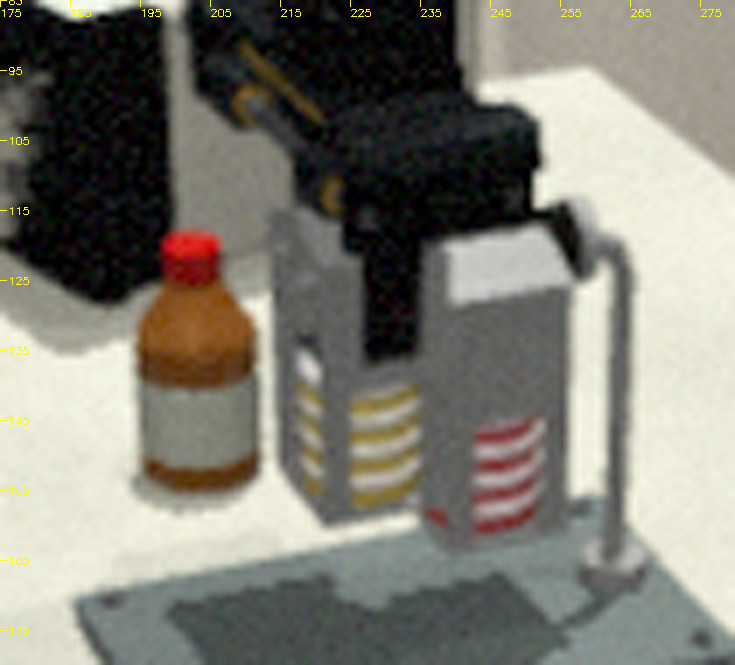

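View pics/t6.png

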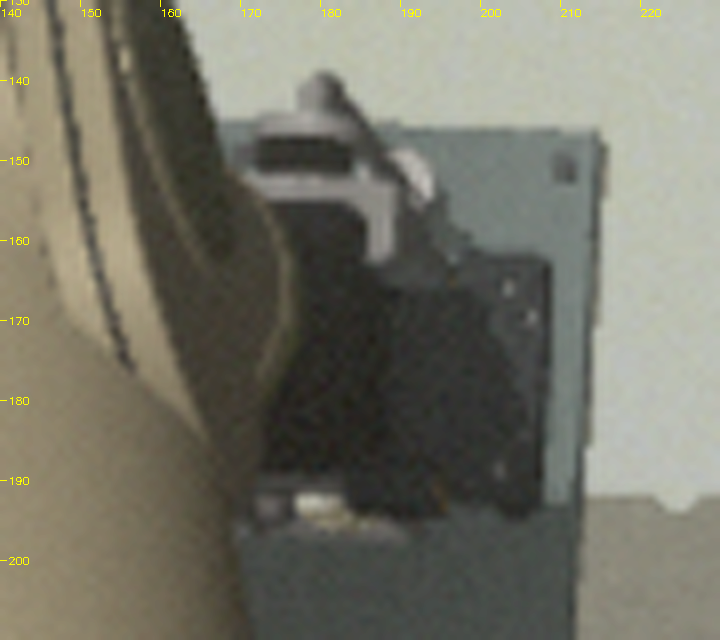

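```bash
python3 -m jog '[[[-0.001,0,0],0,-1],[[-0.002,0,0],0,-1],[[-0.002,0,0],0,-1],[[-0.002,0,0],0,-1]]' ; python3 -m jog '[[[-0.001,0,0],0,-1],[[-0.001,0,0],0,-1],[[-0.001,0,0],0,-1]]';python3 plan.py 587 204 180 -0.005
```

```text
time: 13.6
tcp_pos: [586.1, 203.9, 179.9]
tcp_rot: [[-1.0, 0.003, -0.0], [0.003, 1.0, 0.0], [0.0, 0.0, -1.0]]
wrist_force: [-4.1, 0.5, -2.2]
opening: 0.666
time: 13.98
tcp_pos: [586.6, 203.8, 179.9]
tcp_rot: [[-1.0, 0.003, -0.0], [0.003, 1.0, 0.0], [0.0, 0.0, -1.0]]
wrist_force: [-5.2, -0.3, -1.6]
opening: 0.662
t 13.975 pos [586.63 203.85 179.94] a -0.0032 tilt [ 5.e-04  1.e-04 -1.e+00] F [-5.24 -0.31 -1.58] op 0.662 j7 1.28
units [-0.0007  0.0003 -0.0001] turn 0.0036 mm [-0.37  0.15 -0.06]
```

```bash
python3 -m jog '[[[-0.001,0,0],0,-1],[[-0.002,0,0],0,-1],[[-0.002,0,0],0,-1],[[-0.002,0,0],0,-1]]' ; python3 -m jog '[[[0,0,0],0,-1]]'
python3 - <<'E'
from h import *
s=get_image("side")
cv2.imwrite("pics/side7.png",s)
crop(s,200,100,70,70,9,"pics/s7.png")
t=get_image("top");cv2.imwrite("pics/top7.png",t);crop(t,160,175,40,30,16,"pics/t7.png")
E
```

```text
time: 14.48
tcp_pos: [587.4, 203.9, 179.9]
tcp_rot: [[-1.0, 0.003, -0.001], [0.003, 1.0, -0.0], [0.001, -0.0, -1.0]]
wrist_force: [-6.7, -0.0, -1.0]
opening: 0.667
time: 14.6
tcp_pos: [587.3, 203.9, 179.9]
tcp_rot: [[-1.0, 0.003, -0.001], [0.003, 1.0, 0.0], [0.001, 0.0, -1.0]]
wrist_force: [-7.3, 0.9, -0.1]
opening: 0.664
```

View pics/t7.png

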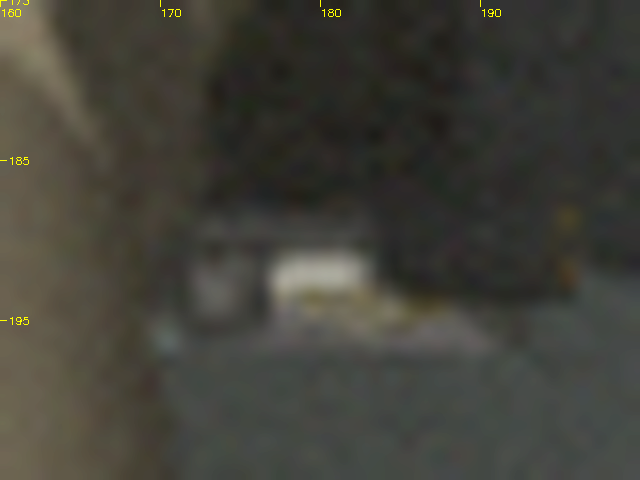

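View pics/s7.png

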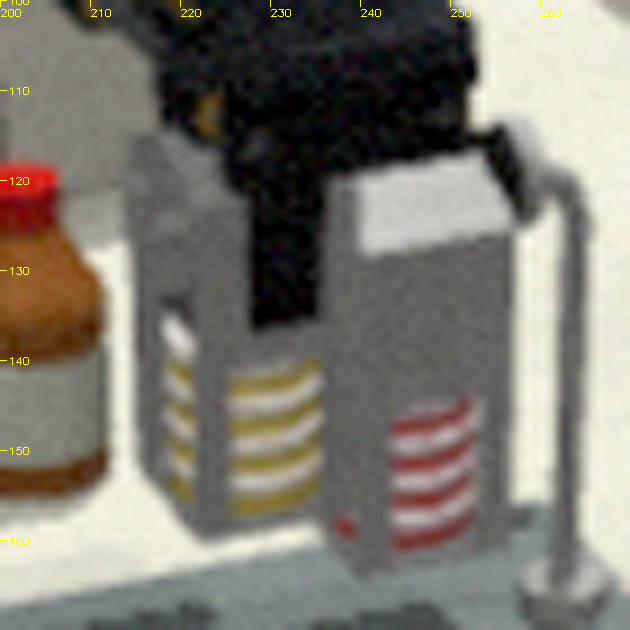

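```bash
python3 -m jog '[[[-0.001,0,0],0,-1],[[-0.001,0,0],0,-1],[[-0.001,0,0],0,-1]]' ; python3 -m jog '[[[0,0,0.003],0,-1],[[0,0,0.006],0,-1],[[0,0,0.009],0,-1],[[0,0,0.012],0,-1],[[0,0,0.014],0,-1]]';python3 plan.py 588 204 180 -0.005
```

```text
time: 15.08
tcp_pos: [587.7, 203.9, 179.9]
tcp_rot: [[-1.0, 0.003, -0.002], [0.003, 1.0, 0.0], [0.002, -0.0, -1.0]]
wrist_force: [-7.8, -0.2, -1.2]
opening: 0.667
time: 15.7
tcp_pos: [587.7, 204.0, 172.8]
tcp_rot: [[-1.0, 0.003, -0.001], [0.003, 1.0, 0.0], [0.001, 0.0, -1.0]]
wrist_force: [-8.2, 0.2, -0.0]
opening: 0.665
t 15.7 pos [587.7  203.95 172.83] a -0.003 tilt [ 1.4e-03  1.0e-04 -1.0e+00] F [-8.21  0.23 -0.  ] op 0.665 j7 1.29
units [-0.0006  0.0001 -0.0143] turn 0.004 mm [-0.29  0.05 -7.17]
```

```bash
python3 -m jog '[[[0,0,0.002],0,-1],[[0,0,0.004],0,-1],[[0,0,0.006],0,-1],[[0,0,0.008],0,-1],[[0,0,0.008],0,-1]]'
python3 - <<'E'
from h import *
t=get_image("top");cv2.imwrite("pics/top8.png",t);crop(t,160,175,40,30,16,"pics/t8.png")
E
```

```text
time: 16.32
tcp_pos: [587.7, 203.9, 168.7]
tcp_rot: [[-1.0, 0.003, -0.001], [0.003, 1.0, -0.0], [0.001, -0.0, -1.0]]
wrist_force: [-7.4, 0.2, -0.8]
opening: 0.662
```

View pics/t8.png

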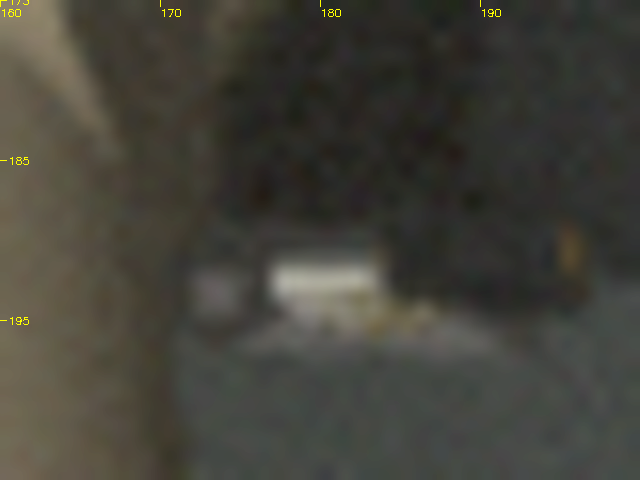

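```bash
python3 -m jog '[[[0,0,0.002],0,-1],[[0,0,0.004],0,-1],[[0,0,0.006],0,-1],[[0,0,0.006],0,-1]]';python3 -m jog '[[[0,0,0.002],0,-1],[[0,0,0.004],0,-1],[[0,0,0.006],0,-1],[[0,0,0.006],0,-1]]'
```

```text
time: 16.88
tcp_pos: [587.7, 204.0, 165.8]
tcp_rot: [[-1.0, 0.003, -0.001], [0.003, 1.0, 0.0], [0.001, 0.0, -1.0]]
wrist_force: [-6.2, 0.2, -1.0]
opening: 0.668
time: 17.38
tcp_pos: [587.7, 204.0, 162.8]
tcp_rot: [[-1.0, 0.003, -0.001], [0.003, 1.0, 0.0], [0.001, -0.0, -1.0]]
wrist_force: [-7.3, 0.1, -1.7]
opening: 0.663
```

```bash
python3 -m jog '[[[0,0,0.002],0,-1],[[0,0,0.004],0,-1],[[0,0,0.006],0,-1],[[0,0,0.008],0,-1],[[0,0,0.008],0,-1]]';python3 -m jog '[[[0,0,0.001],0,-1],[[0,0,0.002],0,-1],[[0,0,0.002],0,-1]]';python3 -m jog '[[[0,0,0.001],0,-1],[[0,0,0.002],0,-1],[[0,0,0.002],0,-1]]'
```

```text
time: 18.0
tcp_pos: [587.7, 204.0, 158.8]
tcp_rot: [[-1.0, 0.003, -0.001], [0.003, 1.0, 0.0], [0.001, 0.0, -1.0]]
wrist_force: [-6.9, 0.4, -1.8]
opening: 0.662
time: 18.38
tcp_pos: [587.7, 204.0, 157.9]
tcp_rot: [[-1.0, 0.003, -0.001], [0.003, 1.0, 0.0], [0.001, 0.0, -1.0]]
wrist_force: [-6.2, 0.2, -0.4]
opening: 0.665
time: 18.75
tcp_pos: [587.8, 204.0, 156.9]
tcp_rot: [[-1.0, 0.003, -0.001], [0.003, 1.0, 0.0], [0.001, 0.0, -1.0]]
wrist_force: [-7.4, -0.2, -1.2]
opening: 0.668
```

```bash
python3 -m jog '[[[0,0,0.001],0,-1],[[0,0,0.001],0,-1],[[0,0,0.001],0,-1]]';python3 -m jog '[[[0,0,0.001],0,-1],[[0,0,0.001],0,-1],[[0,0,0.001],0,-1]]'
```

```text
time: 19.12
tcp_pos: [587.8, 204.0, 156.4]
tcp_rot: [[-1.0, 0.003, -0.001], [0.003, 1.0, 0.0], [0.001, 0.0, -1.0]]
wrist_force: [-6.3, -0.3, -1.3]
opening: 0.667
time: 19.5
tcp_pos: [587.8, 204.0, 155.9]
tcp_rot: [[-1.0, 0.003, -0.001], [0.003, 1.0, 0.0], [0.001, 0.0, -1.0]]
wrist_force: [-6.9, 1.0, 0.5]
opening: 0.666
```

```bash
python3 -m jog '[[[0,0,0.001],0,-1],[[0,0,0.001],0,-1],[[0,0,0.001],0,-1]]'
```

```text
time: 19.88
tcp_pos: [587.9, 204.0, 155.6]
tcp_rot: [[-1.0, 0.003, -0.001], [0.003, 1.0, 0.0], [0.001, 0.0, -1.0]]
wrist_force: [-7.7, -0.4, 1.8]
opening: 0.664
```

```bash
python3 -m jog '[[[0.001,0,0],0,-1],[[0.001,0,0],0,-1],[[0.001,0,0],0,-1]]'; python3 -m jog '[[[0.001,0,0],0,-1],[[0.001,0,0],0,-1],[[0.001,0,0],0,-1]]'
python3 - <<'E'
from h import *
s=get_image("side")
cv2.imwrite("pics/side9.png",s)
crop(s,200,100,70,70,9,"pics/s9.png")
t=get_image("top");cv2.imwrite("pics/top9.png",t);crop(t,160,175,40,30,16,"pics/t9.png")
E
```

```text
time: 20.25
tcp_pos: [587.7, 204.0, 155.7]
tcp_rot: [[-1.0, 0.003, -0.0], [0.003, 1.0, 0.0], [0.0, 0.0, -1.0]]
wrist_force: [-5.9, -0.0, -0.3]
opening: 0.662
time: 20.62
tcp_pos: [587.4, 204.0, 155.6]
tcp_rot: [[-1.0, 0.003, 0.0], [0.003, 1.0, 0.0], [-0.0, 0.0, -1.0]]
wrist_force: [-4.8, 1.1, -0.3]
opening: 0.664
```

View pics/s9.png

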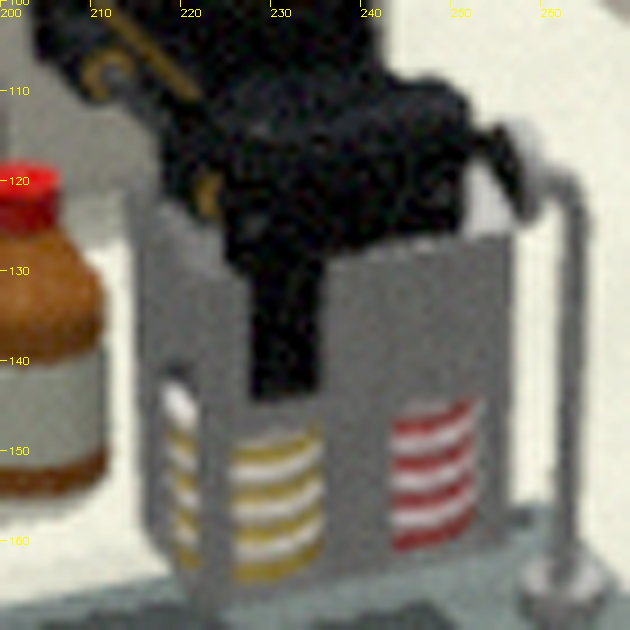

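View pics/t9.png

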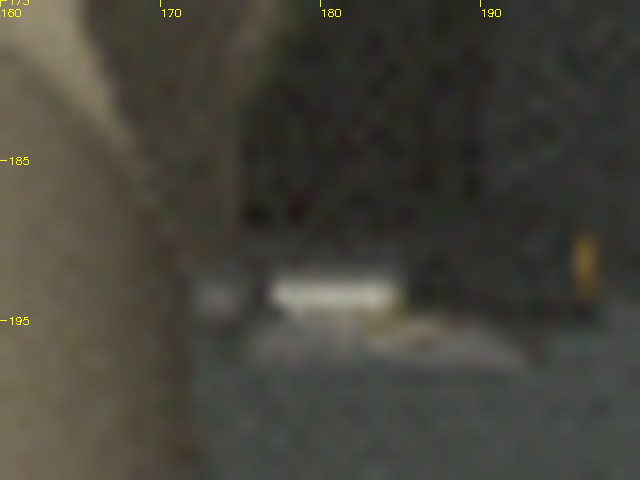

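```bash
python3 -m jog '[[[0.001,0,0.001],0,-1],[[0.001,0,0.001],0,-1],[[0.001,0,0.001],0,-1]]'; python3 -m jog '[[[0,0,0],0,-1]]';  python3 -m jog '[[[0,0,0],0,-1]]'
```

```text
time: 21.1
tcp_pos: [587.3, 204.1, 155.6]
tcp_rot: [[-1.0, 0.003, 0.001], [0.003, 1.0, 0.001], [-0.001, 0.001, -1.0]]
wrist_force: [-3.4, 1.0, 3.9]
opening: 0.666
time: 21.22
tcp_pos: [587.2, 204.0, 155.5]
tcp_rot: [[-1.0, 0.003, 0.001], [0.003, 1.0, 0.001], [-0.001, 0.001, -1.0]]
wrist_force: [-2.6, 1.8, 5.4]
opening: 0.665
time: 21.35
tcp_pos: [587.2, 204.0, 155.5]
tcp_rot: [[-1.0, 0.003, 0.001], [0.003, 1.0, 0.001], [-0.001, 0.001, -1.0]]
wrist_force: [-2.4, 1.9, 5.3]
opening: 0.66
```

```bash
python3 -m jog '[[[0,0,-0.0006],0,-1],[[0,0,-0.0006],0,-1]]'; python3 -m jog '[[[0,0,-0.0001],0,0.36],[[0,0,-0.0001],0,0.38],[[0,0,-0.0001],0,0.42],[[0,0,-0.0001],0,0.5],[[0,0,-0.0001],0,0.6]]'; python3 plan.py 587 204 255 -0.005
```

```text
time: 21.6
tcp_pos: [587.0, 204.0, 155.5]
tcp_rot: [[-1.0, 0.003, 0.001], [0.003, 1.0, 0.0], [-0.001, 0.0, -1.0]]
wrist_force: [-1.9, 2.4, 5.1]
opening: 0.667
time: 22.22
tcp_pos: [586.9, 203.7, 155.3]
tcp_rot: [[-1.0, 0.003, 0.0], [0.003, 1.0, -0.0], [-0.0, -0.0, -1.0]]
wrist_force: [-0.4, 0.6, -0.4]
opening: 0.776
t 22.225 pos [586.86 203.71 155.33] a -0.0034 tilt [-0. -0. -1.] F [-0.36  0.56 -0.45] op 0.776 j7 1.29
units [-0.0003  0.0006 -0.1993] turn 0.0033 mm [ -0.14   0.28 -99.67]
```

```bash
python3 -m jog '[[[0,0,0],0,1],[[0,0,0],0,1],[[0,0,0],0,1]]'; python3 -m jog '[[[0,0,-0.01],0,1],[[0,0,-0.03],0,1],[[0,0,-0.06],0,1],[[0,0,-0.1],0,1],[[0,0,-0.15],0,1]]'; python3 -m jog '[[[0,0,-0.1],0,1],[[0,0,-0.15],0,1],[[0.1,0,-0.2],0,1],[[0.2,0,-0.2],0,1],[[0.25,0,-0.2],0,1]]';python3 -m jog '[[[0,-0.1,0],0,1],[[0,-0.2,0],0,1],[[0,-0.3,0],0,1],[[0,-0.4,0],0,1],[[0,-0.4,0],0,1]]'
python3 - <<'E'
from h import *
s=get_image("side")
cv2.imwrite("pics/side10.png",s)
crop(s,180,100,100,95,7,"pics/s10.png")
t=get_image("top");cv2.imwrite("pics/top10.png",t);crop(t,150,130,75,75,8,"pics/t10.png")
cv2.imwrite("pics/full10.png",t)
E
```

```text
time: 22.6
tcp_pos: [586.8, 203.8, 155.4]
tcp_rot: [[-1.0, 0.003, -0.0], [0.003, 1.0, 0.0], [0.0, 0.0, -1.0]]
wrist_force: [-0.4, -0.4, 0.2]
opening: 0.984
time: 23.22
tcp_pos: [586.8, 203.7, 232.0]
tcp_rot: [[-1.0, 0.003, 0.0], [0.003, 1.0, 0.0], [-0.0, 0.0, -1.0]]
wrist_force: [0.6, -0.8, 0.5]
opening: 1.005
time: 23.85
tcp_pos: [460.1, 204.3, 332.1]
tcp_rot: [[-1.0, 0.002, 0.001], [0.002, 1.0, 0.002], [-0.001, 0.002, -1.0]]
wrist_force: [0.4, 0.4, -0.2]
opening: 0.997
time: 24.48
tcp_pos: [461.2, -0.0, 331.9]
tcp_rot: [[-1.0, 0.01, 0.002], [0.01, 1.0, 0.001], [-0.002, 0.001, -1.0]]
wrist_force: [-0.2, 0.8, 0.9]
opening: 1.0
```

View pics/s10.png

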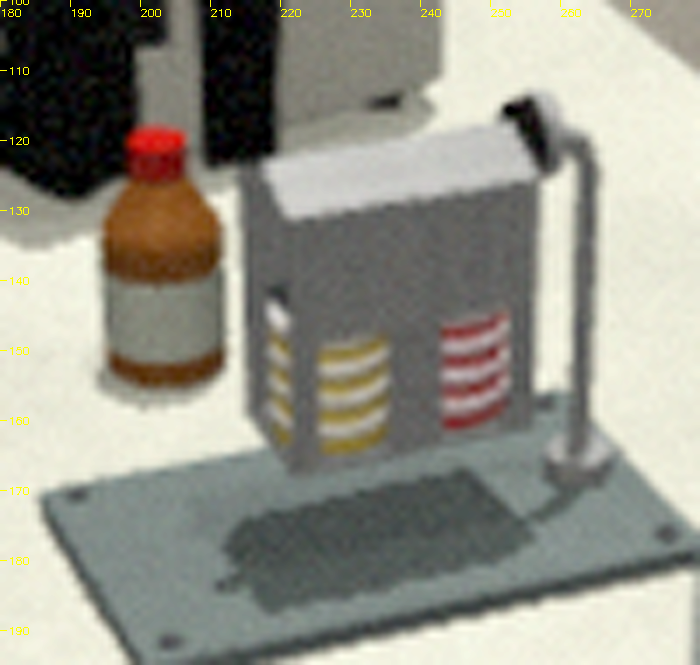

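View pics/t10.png

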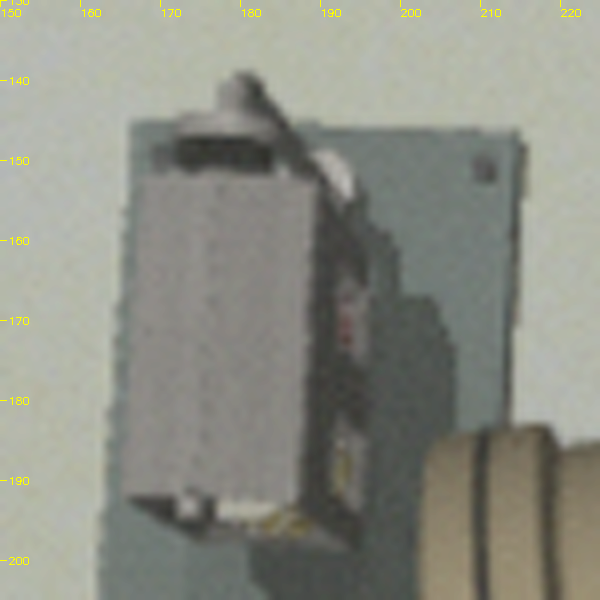

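View pics/full10.png

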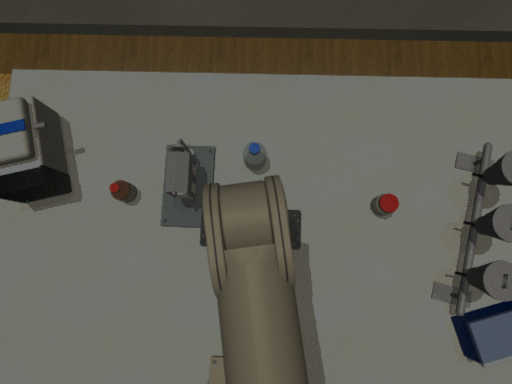

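```bash
python3 -c "
from workcell import *
job_done()"
```

```text
the job is handed in; nothing more can be done
```

The second carrier hangs on the parking hook in front of the first, behind the upturned tip and snug against the buffer. I handed the job in after about 24.5 s of robot time.

**What I did:** I gripped the yellow-dish carrier across its side walls at 25 N and brought it in over the tip. It then slid the red-dish carrier back until it leaned about 2 to 2.5 mm into the buffer, at roughly 7 to 8 N. I lowered it behind the tip until the hook bore its weight, eased it forward onto the tip, and only then opened the gripper and withdrew.

**Last checks:**
- The side picture shows both carriers level and flush, with their walls and undersides in line. The top picture shows the tip in front of the second carrier and the two roofs in line up to the buffer.
- The bottles and the jar look unmoved. In the last top picture the arm hides the dish stack, so I did not check that one.
- The force readings were near zero after release.

**What was less clean:**
- **Vertical force before release:** the wrist read about 5 N upward. With the carrier's own weight, that puts roughly 7 to 8 N on the hook. A 0.3 mm raise before opening hardly changed it.
- **Camera disagreement:** the two cameras differed by about 4 mm on the hook's sideways position. I relied mainly on the top one. A sideways force of about 2 N at bearing suggests the carrier was held slightly off-centre; it went away on release.

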